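Hang the rinsing basket and dose it from the leaning dispenser

ROBOT

A 7-joint arm with a two-finger parallel gripper is mounted at the origin on the work surface. World frame = base frame: x ahead of the robot, y to its left, z up, the work surface at z = 0. Lengths are in m, angles in rad, forces in N, time in s.
With the tool pointing down it reaches from about 0.375 to 0.925 m from the base axis. Payload 3.1 kg.
Tool frame: the origin (TCP) lies at the very end of the fingers, on their centre line; the grasp point (between the pads) lies 19 mm behind it; z points along the fingers, y is the line along which they close (so a half turn about z gives the same grasp; the last joint's range is limited). The gripper opens to 85 mm and grips with 20 to 120 N. Pads are 22 mm wide; open, the fingers measure 114 mm over their backs; the gripper's body (76 mm by 85 mm) begins 54 mm behind the grasp point. The pads swing forward as they close: fully open they stand 13 mm farther back than shut.
Start: joints at [1.08, 0.383, 0.044, 1.598, -0.018, 1.161, -0.05], TCP at [0.249, -0.6, 0.231] pointing down, gripper open.
Joint ranges: [-2.61, 2.61], [-0.41, 2.15], [-1.48, 1.57], [0, 2.5], [-1.57, 4.71], [0.05, 1.97], [-2.85, 2.85]. Speed limits (rad/s): [2.79, 2.79, 3.14, 3.14, 3.14, 3.14, 3.14].

INTERFACE

Orientations are given as [roll, pitch, yaw] about the fixed x, y, z axes, in that order (R = Rz(yaw) Ry(pitch) Rx(roll)).
In Python, from plant import * gives the robot as it stands.
- The arm moves only by the tool carry_out, never from a script. Its argument "series" is a list of rows, each a list of 3 entries, a list of its own where there are three numbers: the closure, from -1 (fully open) to 1 (shut), then the shift along the world's x, y, z in units of 25 mm (1.0 is 25 mm), then the turn, a rotation vector about the world's x, y, z in rad. A call has exactly 10 rows; each row shifts and turns the commanded pose from where the row before left it; what a row does not reach is not made up. A row lasts 1/10 s, in which the tool goes at most 50 mm and 8.59 degrees, less where a joint would pass 70% of its speed; a pose out of reach is approached as far as the arm can. A call is refused whole if a number of a shift passes 1 or a number of a turn 0.15, either way. A call with a gripper value outside its range is refused whole. The fingers move at their own pace and stop on an object; the grip force is fixed at half the most. Time passes only in rows, so rows that do not move let the fingers close, or fill a call up. It gives the time, the measured TCP pose, the force, the opening and the grip force at its end, in the units of the state.
- get_state(): the state, without advancing time (a new reading comes with each control period).
- camera(name): name is "scene" or "side" or "wrist"; returns a dict with "pixels" (480x640x3 uint8, red, green, blue), "fx", "fy", "cx", "cy" (pixels), "position" and "attitude" of the camera in the world; the wrist camera has in their place "hand_eye" (4x4, takes a point from camera to tool coordinates, whose origin is the TCP and whose axes are the flange's). Camera axes: x right, y up, looking along -z (the intrinsics and any distortion apply to the point x, -y, -z); pixel columns grow to the right and rows downward; lengths in m; the calibration is good to about 2 mm. A picture is of the moment at which its call begins: read the wrist's pose just before it. There is no depth.
- sign_off(): hands the job in; it is judged then, once.
The state is a dict: "clock": time; "joint_positions": joint angles; "joint_vel": joint speeds; "tau": joint torques, N m; "tool_pos": TCP position; "tcp_rot": TCP orientation; "contact_force": force on the tool from outside, world axes, zero at the start; "ft_torque": the same for the moment, N m; "finger_gap": finger opening in m; "finger_force": force on a finger pad.
Only numpy, scipy, OpenCV 4.12 (cv2) and the standard library are available. Lean on these libraries where they do the work, as an engineer would, in place of code of your own. Each camera call takes 0.05 s, during which the arm holds its last target. There are 200 camera calls.

TASK

Hang the steel rinsing basket by its bail on the brass hook beside the dispenser bottle, so that it hangs free and upright under the red nozzle. Then press the red nozzle cap fully down along its slant, hold it a moment and let it spring back up; do not press it before the basket hangs there. Leave the other things on the bench where they stand.

Things in the scene. Friction and masses are not known exactly. Their poses are not given: they have to be found in the camera images.
- basket: Loose round steel basket, 80 mm across at the rim, 45 mm tall, about 0.16 kg. Origin: centre of its underside, z up. A rigid bail of 8 mm rod stands on the rim: uprights at y = +-39 mm and a level crossbar along the basket's y axis. Total height with the wooden grip 153 mm.
- bail (a point): Centre line of the bail's crossbar at its middle, 112 mm above the basket's underside, axes of the basket. The opening between basket rim and crossbar, through which the hook goes along the basket's x, is 63 mm high and 70 mm wide.
- grip (a point): Middle of the square pale wooden grip on top of the crossbar: 24 x 24 mm with sides along the basket's x and y, its faces from 15 mm above to 22 mm below this point. Held here with the fingers closing along the basket's y, the crossbar stays clear for the hook.
- station: Fixed stand with a grey base 210 x 260 x 12 mm, place and yaw vary. Origin on the table, x away from the robot, y left. On its right (y -68 mm) a white bottle 68 mm thick is clamped leaning 35 degrees towards the robot, under a green lamp head. On its left (y +68 mm) the hook, on a post 18 mm thick, 222 mm tall at x +52 mm, over a drip tray with its rim at 28 mm.
- hook_seat (a point): Resting place on the brass hook (10 mm rod): top of its lowest point, 175 mm above the table, axes of the station. From the post, 82 mm behind, the hook runs towards the robot (-x) and ends in an upturned tip 23 mm in front of the seat and 26 mm higher. The crossbar goes over the tip from the robot's side, then down onto the seat.
- lamp_edge (a point): Middle of the lower front edge (nearest the robot) of the fixed green lamp head over the leaning bottle, about 102 mm above the cap and 15 mm behind its middle, axes of the station. The head reaches 75 mm back and 55 mm to each side, so a vertical gripper does not fit over the cap.
- cap_top (a point): Middle of the flat top of the red nozzle cap (42 mm across, 22 mm high) on the leaning bottle, about 200 mm above the table. Its z axis points out of the cap along the slant, 35 degrees from vertical towards the robot; press along -z. The nozzle (10 mm thick) sticks out 60 mm along +y, towards the hook. Moves with the cap.
- nozzle_cap (a joint): How far the cap is pressed, m: 0 up, 0.010 fully down. A spring needs about 3 N to start and 9 N at the bottom, and brings the cap back.
- white_bottle: Bystander, to be left alone: white plastic bottle with a steel cap, 60 mm across, 110 mm tall.
- tin: Bystander, to be left alone: low brass-coloured tin, 56 mm across, 45 mm tall.
- tool_pot: Bystander, to be left alone: copper-coloured pot, 64 mm across, 95 mm tall, with tools standing in it up to 175 mm.
- bench_block: Bystander, to be left alone: square steel block 100 x 100 x 30 mm.
- amber_jar: Bystander, to be left alone: amber glass jar with a black lid, 70 mm across, 80 mm tall.
- graver: Bystander, to be left alone: screwdriver-like hand tool lying on the bench, about 200 mm long.
Things that resemble listed ones, but are neither listed nor needed, are in the scene too. Leave any blue look-alike of the basket alone.

How it is judged:
By the outcome, as a careful person would: the job done as asked, in the order asked, and still so for the second after the job is handed in, with the robot touching nothing.
It also fails if it takes over 54 s, if anything falls off the work surface, if the arm or the gripper's body presses on something with over 40 N, if the wrist force passes 120 N, or if a joint passes its speed limit or range.

## Working session

There is one attempt and no reset: what is moved stays moved. The work goes in short steps, Python scripts to look and compute and a tool call to move; the robot and the scene stay as the last step left them, time stands still between calls to the robot, and variables do not carry over. Pictures are saved under pics/ and viewed, at most 13 in all, crops included, and the job is handed in when it is done.

Besides the shell and the picture viewer there is one more tool, called after "Call:" by a JSON object that holds its "op" and its "data". carry_out: Moves the arm, as the interface text tells. Its arguments: {"type":"object","properties":{"series":{"type":"array"}},"required":["series"]}

```bash
mkdir -p pics; ls
python3 - <<'E'
from plant import *
import cv2
for n in ["scene","side"]:
    c=camera(n); cv2.imwrite(f"pics/{n}0.png",c["pixels"][:,:,::-1])
    print(n,{k:v for k,v in c.items() if k!="pixels"})
s=get_state(); print(s)
E
```

```text
pics
scene {'fx': 471.4177155408662, 'fy': 471.4177155408662, 'cx': 326.6646884441442, 'cy': 247.40559242287895, 'position': array([ 0.88698935, -0.43239265,  1.04737633]), 'attitude': array([0.60292607, 0.01184515, 0.66680224])}
side {'fx': 585.9819841321921, 'fy': 585.9819841321921, 'cx': 321.54389958437815, 'cy': 241.45266627621376, 'position': array([-0.20653751,  0.95641073,  1.37418051]), 'attitude': array([ 0.78437409, -0.01644938, -2.47381317])}
{'clock': 0.1, 'joint_positions': array([ 1.08019664,  0.38376798,  0.04383988,  1.59944787, -0.0179228 ,
        1.16121625, -0.0498797 ]), 'joint_vel': array([ 0.00114056, -0.00158169,  0.00083264, -0.00286998, -0.00014213,
       -0.00119918, -0.00120062]), 'tau': array([ 2.10233695e-03, -4.34728575e+01,  1.02888420e+00, -2.50454021e+01,
        1.08501711e-02,  5.48636075e-03,  1.67510485e-06]), 'tool_pos': array([ 0.24847114, -0.59968606,  0.22998898]), 'tcp_rot': array([-3.13914808e+00,  1.09181016e-04,  3.92887351e-01]), 'contact_force': array([-0.65596346, -0.33062582,  0.08440387]), 'ft_torque': array([-0.0164877 ,  0.03063517,  0.01445455]), 'finger_force': 0.0, 'finger_gap': 0.0849953510041654}
```

View pics/scene0.png

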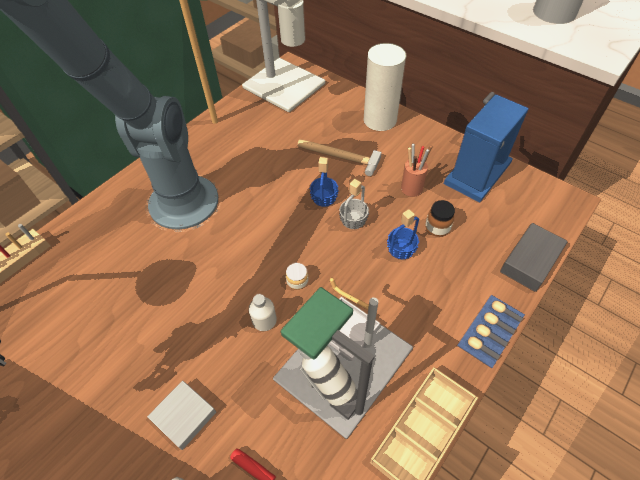

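View pics/side0.png

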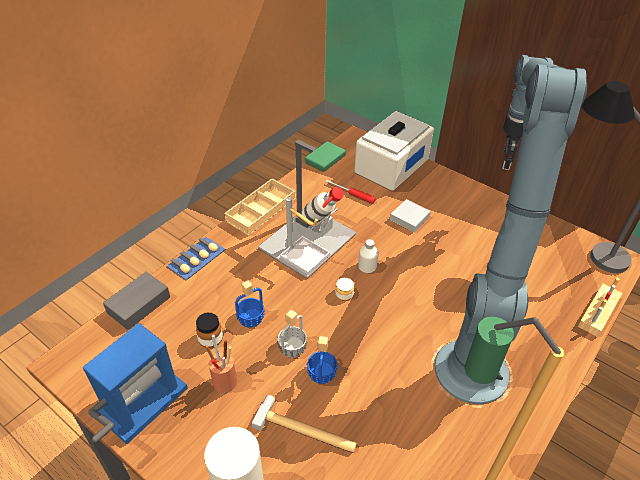

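The steel basket is at about (353,212) in scene and (292,340) in side. The station is at about (340,360) and (305,240). Next, enlarged crops.

Run:
```python
import cv2,numpy as np
a=cv2.imread("pics/scene0.png");b=cv2.imread("pics/side0.png")
def cr(i,x,y,w,h,s):return cv2.resize(i[y:y+h,x:x+w],None,fx=s,fy=s,interpolation=cv2.INTER_CUBIC)
# baskets: 50x75 x8 ; 
cv2.imwrite("pics/c1.png",np.hstack([cr(a,330,170,50,75,8),cr(b,267,300,50,75,8)]))
cv2.imwrite("pics/c2.png",np.hstack([cr(a,270,280,150,160,2.6),cr(b,255,130,150,160,2.6)]))
```

```text
(no output)
```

View pics/c1.png

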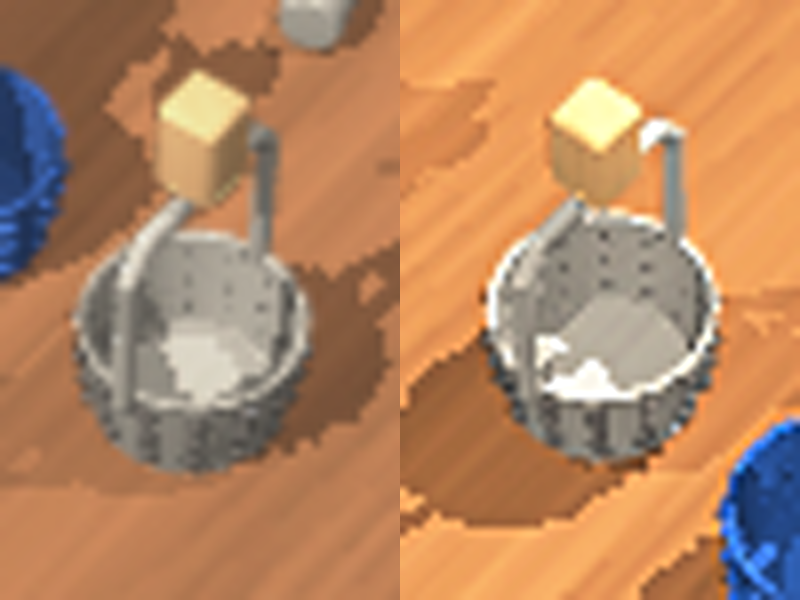

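View pics/c2.png

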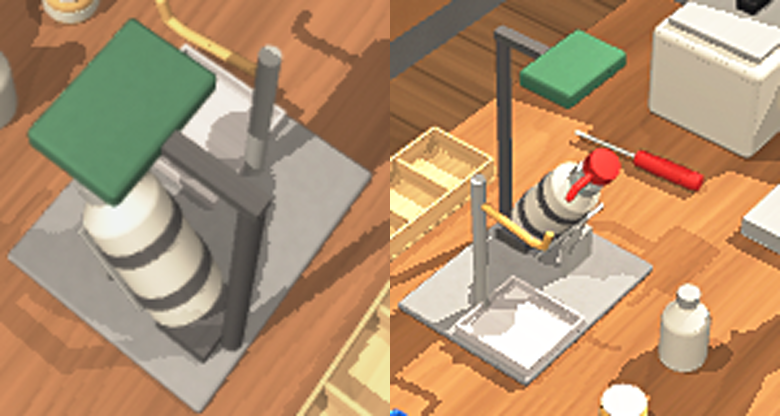

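Crop readings:
- **Grip top corners (scene crop):** (200,70), (250,100), (207,143), (160,108).
- **Grip top corners (side crop):** (198,78), (243,110), (200,152), (152,118).
- **Also marked:** rim centres, station base corners, post top, hook tip, lamp corners and cap.

Next I fit the poses to these points.

```bash
cat > h.py <<'E'
import numpy as np
from scipy.spatial.transform import Rotation as R
from scipy.optimize import least_squares
CAM={"scene":(471.4177,326.6647,247.4056,[.88698935,-.43239265,1.04737633],[0.60292607,0.01184515,0.66680224]),
"side":(585.98198,321.5439,241.45267,[-0.20653751,0.95641073,1.37418051],[0.78437409,-0.01644938,-2.47381317])}
def proj(n,P):
    f,cx,cy,p,a=CAM[n]; q=(np.atleast_2d(P)-p)@R.from_euler('xyz',a).as_matrix()
    return np.c_[cx+f*q[:,0]/-q[:,2], cy-f*q[:,1]/-q[:,2]]
def tri(us,ns=("scene","side"),x0=(.7,-.2,.1)):
    return least_squares(lambda P:np.concatenate([(proj(n,P)[0]-u) for n,u in zip(ns,us)]),x0)
def pose(x,y,yaw,P): 
    c,s=np.cos(yaw),np.sin(yaw);P=np.atleast_2d(P)
    return np.c_[x+c*P[:,0]-s*P[:,1],y+s*P[:,0]+c*P[:,1],P[:,2]]
E
python3 - <<'E'
from h import *
A=lambda l:np.array(l)/8+[330,170]; B=lambda l:np.array(l)/8+[267,300]
g1=A([(200,70),(250,100),(207,143),(160,108)]);g2=B([(198,78),(243,110),(200,152),(152,118)])
t=tri([g1.mean(0),g2.mean(0)]);print("griptop",t.x,t.cost)
t=tri([A((193,318)),B((203,307))]);print("rim",t.x,t.cost)
# crossbar ends at z~.112-ish: left/right bends
for u,v in [((130,262),(265,133)),((262,133),(125,278))]:
    t=tri([A(u),B(v)]);print("bend",t.x,t.cost)
A=lambda l:np.array(l)/2.6+[270,280]; B=lambda l:np.array(l)/2.6+[255,130]
for nm,u,v in [("post",(270,50),(88,180)),]:
    t=tri([A(u),B(v)]);print(nm,t.x,t.cost)
# lamp top corners
for u,v in [((130,22),(178,106)),((30,132),(236,64)),((118,196),(186,31)),((215,78),(130,70))]:
    t=tri([A(u),B(v)],x0=(.8,-.3,.3));print("lamp",t.x,t.cost)
P=[];C=[(-.105,-.13,.012),(-.105,.13,.012),(.105,.13,.012),(.105,-.13,.012)]
obs=[("scene",C[0],A((8,257))),("scene",C[3],A((197,410))),("scene",C[2],A((372,173))),
("side",C[0],B((262,268))),("side",C[1],B((135,383))),("side",C[2],B((10,303))),
("scene",(.052,.068,.222),A((270,50))),("side",(.052,.068,.222),B((88,180)))]
for yaw0 in (0,-.5,.5):
    f=lambda q:np.concatenate([proj(n,pose(*q,p))[0]-u for n,p,u in obs])
    r=least_squares(f,(.8,-.3,yaw0));print(r.x,np.degrees(r.x[2]),r.cost);
print(r.fun.reshape(-1,2).round(1))
print("seat",pose(*r.x,(-.03,.068,.175)),"tip",pose(*r.x,(-.053,.068,.201)))
print("tipproj",proj("scene",pose(*r.x,(-.053,.068,.201))),proj("side",pose(*r.x,(-.053,.068,.201))))
for x in(-.16,-.14,-.12,-.1,-.08,-.06):print(x,proj("side",pose(*r.x,(x,-.068,.2))))
E
```

```text
griptop [0.42979238 0.2468487  0.14934848] 0.7304094119333382
rim [0.43002743 0.24706735 0.04216211] 0.6007422802361438
bend [0.42922828 0.21192356 0.10457046] 0.12408975569919413
bend [0.42869479 0.28546443 0.10137248] 0.24242290169615605
post [ 0.67785527 -0.03390372  0.22349405] 0.49358374832401386
lamp [ 0.61250361 -0.11762522  0.31237075] 0.09300411169619
lamp [ 0.61130572 -0.22140499  0.31107149] 0.7734524329750337
lamp [ 0.68706328 -0.22335716  0.32212505] 0.9166521427648543
lamp [ 0.68703302 -0.12172283  0.3244604 ] 0.4343393590542719
[ 0.65227626 -0.10514732  0.03241134] 1.8570330724727988 154.83382659560107
[ 0.65227626 -0.10514731  0.03241107] 1.8570172998410126 154.83382659521976
[ 0.65227626 -0.10514731  0.03241121] 1.8570255582682267 154.8338265952007
[[-4.9 -1.5]
 [-1.1 -2.4]
 [-4.4 -5.3]
 [ 2.3 -1.4]
 [ 4.3  0.9]
 [ 0.6  2.2]
 [ 9.1  7.7]
 [-6.6 -3.3]]
seat [[ 0.62008844 -0.03815519  0.175     ]] tip [[ 0.59710052 -0.03890052  0.201     ]]
tipproj [[339.05294788 284.88810107]] [[310.06219036 215.42692748]]
-0.16 [[365.54579389 206.04284953]]
-0.14 [[360.03544933 203.37404612]]
-0.12 [[354.57570718 200.72975077]]
-0.1 [[349.16587358 198.10962744]]
-0.08 [[343.80526731 195.51334619]]
-0.06 [[338.4932195  192.94058307]]
```

Run:
```python
from h import *
A=lambda l:np.array(l)/2.6+[270,280]; B=lambda l:np.array(l)/2.6+[255,130]
C=[(-.105,-.13,.012),(-.105,.13,.012),(.105,.13,.012),(.105,-.13,.012)]
obs=[("scene",C[0],A((8,257)),1),("scene",C[3],A((197,410)),1),("scene",C[2],A((372,173)),1),
("side",C[0],B((262,268)),1),("side",C[1],B((135,383)),1),("side",C[2],B((10,303)),1),
("scene",(.052,.068,.222),A((270,50)),0),("side",(.052,.068,.222),B((88,180)),0)]
L=[(-.0,.055,0),(0,-.055,0),(.075,-.055,0),(.075,.055,0)]
lo=[((130,22),(178,106)),((30,132),(236,64)),((118,196),(186,31)),((215,78),(130,70))]
def f(q):
    o=[proj(n,pose(*q[:3],np.array(p)+b*np.array([q[3],q[4],0])))[0]-u for n,p,u,b in obs]
    for l,(u,v) in zip(L,lo):
        P=pose(*q[:3],np.array(l)+[q[5],-.068,q[6]])
        o+=[proj("scene",P)[0]-A(u),proj("side",P)[0]-B(v)]
    return np.concatenate(o)
r=least_squares(f,(.65,-.1,0,0,0,0,.3));print(r.x,r.cost);print(r.fun.reshape(-1,2).round(1).tolist())
q=r.x[:3]
for n,p in [("seat",(-.03,.068,.175)),("tip",(-.053,.068,.201)),("cap",(r.x[5]-.015,-.068,.2))]:
    P=pose(*q,p);print(n,P,proj("scene",P),proj("side",P))
# basket fit
A=lambda l:np.array(l)/8+[330,170]; B=lambda l:np.array(l)/8+[267,300]
g1=A([(160,108),(200,70),(250,100),(207,143)]);g2=B([(200,152),(243,110),(198,78),(152,118)])
# identify corner world xy each at z=.153 separately
for i in range(4):
    for n,g in(("scene",g1),("side",g2)):
        print(n,i,least_squares(lambda p:proj(n,(p[0],p[1],.153))[0]-g[i],(.4,.2)).x.round(4))
for n,g in(("scene",A((193,318))),("side",B((203,307)))):
    print("rim",least_squares(lambda p:proj(n,(p[0],p[1],.045))[0]-g,(.4,.2)).x.round(4))
```

```text
[ 0.6259163  -0.10236451  0.00083595  0.0364783  -0.00241178 -0.01412301
  0.31676498] 28.06535458358829
[[-1.9, -1.2], [0.4, 0.7], [0.1, -0.9], [0.2, -1.6], [-0.1, -0.5], [-2.1, -0.3], [-0.7, 0.5], [-0.7, 0.2], [0.2, -2.3], [-0.6, -0.7], [-2.2, 0.5], [-0.4, -2.1], [-1.4, 2.1], [-0.8, 1.2], [1.5, -0.7], [-2.1, 3.1]]
seat [[ 0.59585946 -0.03438961  0.175     ]] [[339.75973899 289.27379336]] [[309.41028233 222.8225435 ]]
tip [[ 0.57285947 -0.03440883  0.201     ]] [[331.12915221 277.2300412 ]] [[315.50979494 219.76437146]]
cap [[ 0.59685014 -0.17038883  0.2       ]] [[297.92535881 331.46922838]] [[336.9768963  193.38770372]]
scene 0 [0.4229 0.236 ]
side 0 [0.4157 0.259 ]
scene 1 [0.4233 0.2568]
side 1 [0.4158 0.237 ]
scene 2 [0.4435 0.2561]
side 2 [0.4359 0.2362]
scene 3 [0.4434 0.2331]
side 3 [0.4368 0.2583]
rim [0.4329 0.2465]
rim [0.4269 0.2474]
```

Fit results:
- **Basket:** about (0.430, 0.247), yaw about 0. The grip and rim heights agree.
- **Station:** origin about (0.626, -0.102), yaw about 0. That puts the seat at (0.596, -0.034, 0.175) and the cap at (0.597, -0.170, 0.200). The tip and cap reproject within 1 px.

I start moving and check the joint senses as I go.

Call:
{"op": "carry_out", "data": {"series": [[-1,[0.7,1,0.5],[0,0,-0.039]],[-1,[0.7,1,0.5],[0,0,-0.039]],[-1,[0.7,1,0.5],[0,0,-0.039]],[-1,[0.7,1,0.5],[0,0,-0.039]],[-1,[0.7,1,0.5],[0,0,-0.039]],[-1,[0.7,1,0.5],[0,0,-0.039]],[-1,[0.7,1,0],[0,0,-0.039]],[-1,[0.7,1,0],[0,0,-0.039]],[-1,[0.7,1,0],[0,0,-0.039]],[-1,[0.7,1,0],[0,0,-0.039]]]}}

```text
clock: 1.1
tool_pos: [0.424, -0.3492, 0.3057]
tcp_rot: [-3.141, 0.001, 0.001]
contact_force: [0.0, -0.7, 0.2]
finger_gap: 0.0852
finger_force: 0.0
```

Run:
```python
from plant import *
from h import *
s=get_state();print(s["joint_positions"].round(3),s["tool_pos"],s["tcp_rot"])
for nm,u,z in [("tin",(296,270),.045),("bottle",(259,299),.11),("blue1grip",(323,161),.153),("blue2grip",(409,214),.153),("pot",(417,150),.175)]:
    print(nm,least_squares(lambda p:proj("scene",(p[0],p[1],z))[0]-u,(.4,.2)).x.round(3))
```

```text
[ 0.7    0.14  -0.095  1.748  0.014  1.256 -0.968] [ 0.42401949 -0.34916539  0.30574711] [-3.14106642e+00  7.93061099e-04  1.15925590e-03]
tin [0.433 0.002]
bottle [ 0.446 -0.136]
blue1grip [0.319 0.256]
blue2grip [0.595 0.244]
pot [0.503 0.42 ]
```

Call:
{"op": "carry_out", "data": {"series": [[-1,[0.1,1,0],[0,0,0]],[-1,[0.1,1,0],[0,0,0]],[-1,[0,1,0],[0,0,0]],[-1,[0,1,0],[0,0,0]],[-1,[0,1,0],[0,0,0]],[-1,[0,1,0],[0,0,0]],[-1,[0,1,0],[0,0,0]],[-1,[0,1,0],[0,0,0]],[-1,[0,1,0],[0,0,0]],[-1,[0,1,0],[0,0,0]]]}}

```text
clock: 2.1
tool_pos: [0.4282, -0.0994, 0.3058]
tcp_rot: [-3.141, 0.001, 0.003]
contact_force: [0.9, -0.1, 1.4]
finger_gap: 0.0849
finger_force: 0.0
```

Call:
{"op": "carry_out", "data": {"series": [[-0.4,[0,1,0],[0,0,0]],[-0.4,[0,1,0],[0,0,0]],[-0.4,[0,1,0],[0,0,0]],[-0.4,[0,1,0],[0,0,0]],[-0.4,[0,1,0],[0,0,0]],[-0.4,[0,1,0],[0,0,0]],[-0.4,[0,1,0],[0,0,0]],[-0.4,[0,1,0],[0,0,0]],[-0.4,[0,1,0],[0,0,0]],[-0.4,[0,1,0],[0,0,0]]]}}

```text
clock: 3.1
tool_pos: [0.4283, 0.1503, 0.3058]
tcp_rot: [3.141, 0.001, 0.003]
contact_force: [0.6, 0.3, -0.1]
finger_gap: 0.0598
finger_force: 0.0
```

Call:
{"op": "carry_out", "data": {"series": [[-0.4,[0,1,0],[0,0,0]],[-0.4,[0,1,0],[0,0,0]],[-0.4,[0,1,0],[0,0,0]],[-0.4,[0,0.8,0],[0,0,0]],[-0.4,[0,0,0],[0,0,0]],[-0.4,[0,0,-0.8],[0,0,0]],[-0.4,[0,0,-0.8],[0,0,0]],[-0.4,[0,0,-0.8],[0,0,0]],[-0.4,[0,0,0],[0,0,0]],[-0.4,[0,0,0],[0,0,0]]]}}

```text
clock: 4.1
tool_pos: [0.4288, 0.2434, 0.2461]
tcp_rot: [3.141, 0.001, 0.002]
contact_force: [0.2, 0.4, 0.2]
finger_gap: 0.0598
finger_force: 0.0
```

Run:
```python
from plant import *
import cv2
s=get_state();c=camera("wrist");cv2.imwrite("pics/w1.png",c["pixels"][:,:,::-1])
print(s["joint_positions"].round(3),s["tool_pos"],s["tcp_rot"],s["finger_gap"],c["hand_eye"],c["fx"],c["cx"],c["cy"])
```

```text
[ 0.103  0.129 -0.744  1.919  0.096  1.131 -2.247] [0.42878253 0.2434151  0.24611291] [3.14071559e+00 9.59605885e-04 1.68543097e-03] 0.059770247799946295 [[-1.89232576e-04  9.65044462e-01  2.62086151e-01  6.71580083e-02]
 [ 9.99999563e-01 -5.74587132e-05  9.33596470e-04 -8.49716003e-04]
 [ 9.16021236e-04  2.62086213e-01 -9.65044029e-01 -1.42081896e-01]
 [ 0.00000000e+00  0.00000000e+00  0.00000000e+00  1.00000000e+00]] 352.7177695814445 319.17748309537495 240.17922680688116
```

View pics/w1.png

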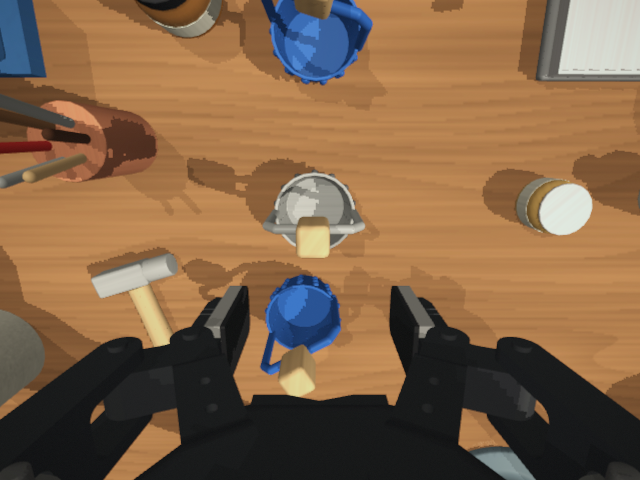

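The steel grip's top face is centred at about (313,232), with the crossbar ends at (268,226) and (360,226). The crossbar is level in the image, so basket yaw is about 0.

```bash
cat >> h.py <<'E'
def wray(s,c,u,z):
    T=R.from_euler('xyz',s["tcp_rot"]).as_matrix();H=c["hand_eye"]
    d=T@H[:3,:3]@np.array([(u[0]-c["cx"])/c["fx"],-(u[1]-c["cy"])/c["fy"],-1]);o=np.array(s["tool_pos"])+T@H[:3,3]
    return o+d*(z-o[2])/d[2]
E
python3 - <<'E'
from plant import *
from h import *
s=get_state();c=camera("wrist")
for u,z in [((298,219),.153),((328,219),.153),((328,252),.153),((298,252),.153),((313,235),.153),((268,227),.112),((360,227),.112),((316,211),.045)]:print(u,wray(s,c,u,z).round(4))
print(proj("side",[(.43,.247,.153),(.43,.247,.045),(.4287,.2434,.246)]))
E
python3 - <<'E'
import cv2,numpy as np
a=cv2.imread("pics/w1.png")[160:280,240:390];cv2.imwrite("pics/w1c.png",cv2.resize(a,None,fx=5,fy=5,interpolation=cv2.INTER_CUBIC))
E
```

```text
(298, 219) [0.4474 0.2596 0.153 ]
(328, 219) [0.4475 0.2392 0.153 ]
(328, 252) [0.4239 0.239  0.153 ]
(298, 252) [0.4239 0.26   0.153 ]
(313, 235) [0.4362 0.2494 0.153 ]
(268, 227) [0.4323 0.2864 0.112 ]
(360, 227) [0.4324 0.2123 0.112 ]
(316, 211) [0.4331 0.2484 0.045 ]
[[290.78899668 313.39411641]
 [291.60156652 337.71255581]
 [291.34735356 289.82251328]]
```

View pics/w1c.png

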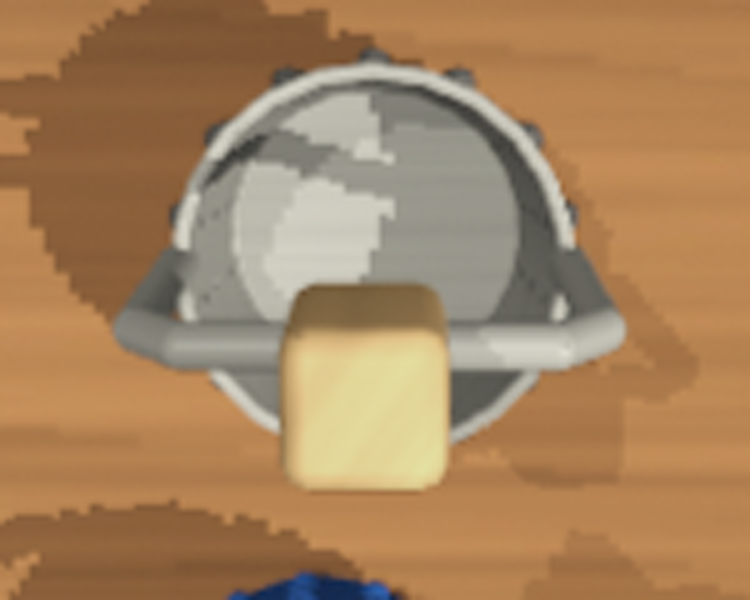

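The crop puts the grip at (0.431, 0.2487) with yaw 0. I centre over it, descend 122 mm and close.

Call:
{"op": "carry_out", "data": {"series": [[-0.4,[0.08,0.21,0],[0,0,0]],[-0.4,[0,0,-0.8],[0,0,0]],[-0.4,[0,0,-0.8],[0,0,0]],[-0.4,[0,0,-0.8],[0,0,0]],[-0.4,[0,0,-0.8],[0,0,0]],[-0.4,[0,0,-0.8],[0,0,0]],[-0.4,[0,0,-0.5],[0,0,0]],[-0.4,[0,0,-0.38],[0,0,0]],[-0.4,[0,0,0],[0,0,0]],[-0.4,[0,0,0],[0,0,0]]]}}

```text
clock: 5.2
tool_pos: [0.4314, 0.2502, 0.1249]
tcp_rot: [-3.141, -0.001, 0.003]
contact_force: [0.1, 0.3, -0.3]
finger_gap: 0.0597
finger_force: 0.0
```

Call:
{"op": "carry_out", "data": {"series": [[0,[0,0,0],[0,0,0]],[0.2,[0,0,0],[0,0,0]],[0.4,[0,0,0],[0,0,0]],[0.6,[0,0,0],[0,0,0]],[0.8,[0,0,0],[0,0,0]],[1,[0,0,0],[0,0,0]],[1,[0,0,0],[0,0,0]],[1,[0,0,0],[0,0,0]],[1,[0,0,0],[0,0,0]],[1,[0,0,0],[0,0,0]]]}}

```text
clock: 6.2
tool_pos: [0.4315, 0.2494, 0.1249]
tcp_rot: [3.141, -0.001, 0.002]
contact_force: [-0.4, -0.8, 5.9]
finger_gap: 0.0232
finger_force: 59.6
```

Gripped: gap 23 mm, 60 N. Lifting.

Call:
{"op": "carry_out", "data": {"series": [[1,[0,0,0.3],[0,0,0]],[1,[0,0,0.6],[0,0,0]],[1,[0,0,0.8],[0,0,0]],[1,[0,0,0.9],[0,0,0]],[1,[0,0,1],[0,0,0]],[1,[0,0,1],[0,0,0]],[1,[0,0,1],[0,0,0]],[1,[0,0,0.9],[0,0,0]],[1,[0,0,0.7],[0,0,0]],[1,[0,0,0.3],[0,0,0]]]}}

```text
clock: 7.2
tool_pos: [0.4312, 0.251, 0.3144]
tcp_rot: [-3.14, -0.004, 0.004]
contact_force: [-0.0, 1.2, -1.2]
finger_gap: 0.0229
finger_force: 59.0
```

Call:
{"op": "carry_out", "data": {"series": [[1,[0,-0.4,0],[0,0,0]],[1,[0,-0.6,0],[0,0,0]],[1,[0.1,-0.8,0],[0,0,0]],[1,[0.2,-0.8,0],[0,0,0]],[1,[0.2,-0.8,0],[0,0,0]],[1,[0.2,-0.8,0],[0,0,0]],[1,[0.2,-0.8,0],[0,0,0]],[1,[0.2,-0.8,0],[0,0,0]],[1,[0.2,-0.8,0],[0,0,0]],[1,[0.2,-0.8,0],[0,0,0]]]}}

```text
clock: 8.2
tool_pos: [0.4671, 0.063, 0.3101]
tcp_rot: [3.141, 0.003, 0.002]
contact_force: [-0.4, -0.5, -2.0]
finger_gap: 0.0232
finger_force: 59.0
```

Call:
{"op": "carry_out", "data": {"series": [[1,[0.2,-0.8,0],[0,0,0]],[1,[0.2,-0.8,0],[0,0,0]],[1,[0.2,-0.8,0],[0,0,0]],[1,[0.2,-0.7,0],[0,0,0]],[1,[0.2,-0.5,0],[0,0,0]],[1,[0.1,-0.32,0],[0,0,0]],[1,[0,0,0],[0,0,0]],[1,[0,0,0],[0,0,0]],[1,[0,0,0],[0,0,0]],[1,[0,0,0],[0,0,0]]]}}

```text
clock: 9.2
tool_pos: [0.4957, -0.0321, 0.3119]
tcp_rot: [-3.141, -0.0, 0.005]
contact_force: [-0.4, -0.6, -1.6]
finger_gap: 0.0232
finger_force: 58.9
```

Run:
```python
from plant import *
import cv2,numpy as np
s=get_state();a=camera("wrist")["pixels"][:,:,::-1];b=camera("side")["pixels"][:,:,::-1]
cv2.imwrite("pics/w2s.png",b)
b=cv2.resize(b[110:290,230:380],None,fx=3,fy=3,interpolation=cv2.INTER_CUBIC)
cv2.imwrite("pics/w2.png",np.hstack([cv2.resize(a[:,150:520],(346,450)),cv2.resize(b,(450,540))[:450]]))
print(s["joint_positions"].round(3),s["tool_pos"],s["tcp_rot"],s["contact_force"],s["ft_torque"])
```

```text
[ 0.434  0.05  -0.463  1.838  0.023  1.259 -1.602] [ 0.49570228 -0.03210946  0.31186696] [-3.14143608e+00 -8.07733498e-05  4.80857975e-03] [-0.38846431 -0.62654786 -1.5710349 ] [-0.02959914  0.00867543 -0.00705299]
```

View pics/w2.png

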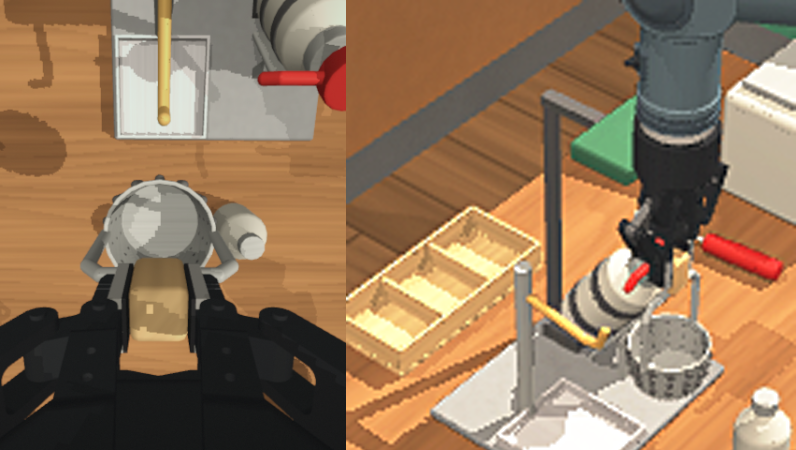

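The basket hangs level and the hook tip is straight ahead, at about (326,123) in the full wrist image. Checking its position.

Run:
```python
from plant import *
from h import *
import cv2
s=get_state();c=camera("wrist")
a=c["pixels"][:,:,::-1]
cv2.imwrite("pics/w3.png",np.hstack([cv2.resize(a[0:150,240:390],None,fx=2.6,fy=3.6,interpolation=cv2.INTER_CUBIC),cv2.resize(a[0:150,430:580],None,fx=2.6,fy=3.6,interpolation=cv2.INTER_CUBIC)]))
print(wray(s,c,(326.4,122.7),.196))
for P in [(.573,-.0344,.196),(.596,-.0344,.175),(.597,-.1704,.2)]:
    T=R.from_euler('xyz',s["tcp_rot"]).as_matrix();H=c["hand_eye"]
    q=H[:3,:3].T@(T.T@(np.array(P)-s["tool_pos"])-H[:3,3]);print(c["cx"]+c["fx"]*q[0]/-q[2],c["cy"]-c["fy"]*q[1]/-q[2])
```

```text
[ 0.57752106 -0.0361046   0.196     ]
323.89844570998497 129.50188357208822
323.7910587718196 98.06242348622064
527.3091762911101 92.57935477495104
```

View pics/w3.png

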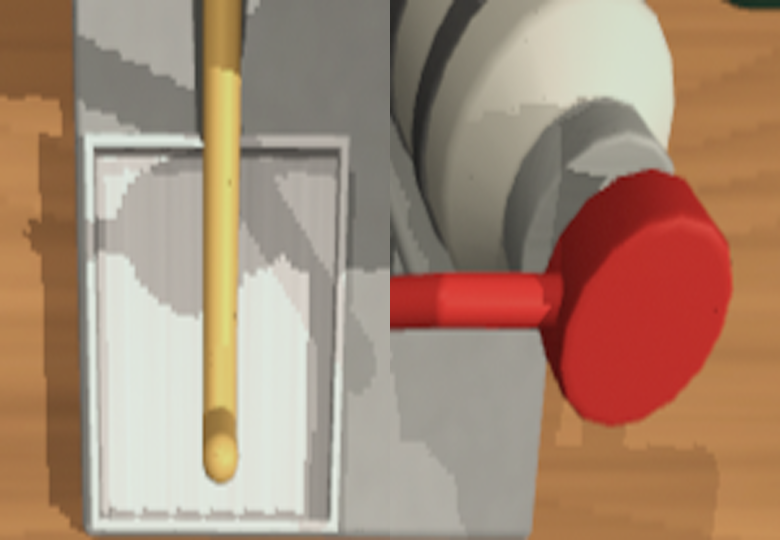

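The tip is at (0.575, -0.035) and the cap at about (0.598, -0.171), both consistent with the fit. I lower, then go forward over the tip.

Call:
{"op": "carry_out", "data": {"series": [[1,[0,-0.12,-0.4],[0,0,0]],[1,[0,0,-0.6],[0,0,0]],[1,[0,0,-0.7],[0,0,0]],[1,[0,0,-0.7],[0,0,0]],[1,[0,0,-0.5],[0,0,0]],[1,[0,0,-0.3],[0,0,0]],[1,[0,0,0],[0,0,0]],[1,[0,0,0],[0,0,0]],[1,[0,0,0],[0,0,0]],[1,[0,0,0],[0,0,0]]]}}

```text
clock: 10.35
tool_pos: [0.4966, -0.0362, 0.2327]
tcp_rot: [3.141, -0.002, 0.003]
contact_force: [0.2, 0.1, -2.1]
finger_gap: 0.023
finger_force: 58.9
```

Call:
{"op": "carry_out", "data": {"series": [[1,[0.3,0,0],[0,0,0]],[1,[0.5,0,0],[0,0,0]],[1,[0.5,0,0],[0,0,0]],[1,[0.6,0,0],[0,0,0]],[1,[0.6,0,0],[0,0,0]],[1,[0.6,0,0],[0,0,0]],[1,[0.5,0,0],[0,0,0]],[1,[0.3,0,0],[0,0,0]],[1,[0.14,0,0],[0,0,0]],[1,[0,0,0],[0,0,0]]]}}

```text
clock: 11.35
tool_pos: [0.5971, -0.0362, 0.2316]
tcp_rot: [-3.141, 0.0, 0.003]
contact_force: [-0.4, -0.6, -1.7]
finger_gap: 0.023
finger_force: 59.0
```

Call:
{"op": "carry_out", "data": {"series": [[1,[0,0,0],[0,0,0]],[1,[0,0,0],[0,0,0]],[1,[0,0,-0.2],[0,0,0]],[1,[0,0,-0.3],[0,0,0]],[1,[0,0,-0.3],[0,0,0]],[1,[0,0,-0.3],[0,0,0]],[1,[0,0,-0.2],[0,0,0]],[1,[0,0,0],[0,0,0]],[1,[0,0,0],[0,0,0]],[1,[0,0,0],[0,0,0]]]}}

```text
clock: 12.35
tool_pos: [0.5972, -0.0362, 0.1997]
tcp_rot: [-3.142, -0.001, 0.003]
contact_force: [-0.6, 0.5, -1.2]
finger_gap: 0.0229
finger_force: 59.0
```

Call:
{"op": "carry_out", "data": {"series": [[1,[0,0,-0.1],[0,0,0]],[1,[0,0,-0.06],[0,0,0]],[1,[0,0,-0.05],[0,0,0]],[1,[0,0,-0.04],[0,0,0]],[1,[0,0,-0.03],[0,0,0]],[1,[0,0,-0.02],[0,0,0]],[1,[0,0,0],[0,0,0]],[1,[0,0,0],[0,0,0]],[1,[0,0,0],[0,0,0]],[1,[0,0,0],[0,0,0]]]}}

```text
clock: 13.35
tool_pos: [0.5971, -0.0362, 0.1922]
tcp_rot: [3.142, -0.001, 0.003]
contact_force: [0.3, -0.3, 1.6]
finger_gap: 0.0231
finger_force: 59.2
```

Run:
```python
from plant import *
import cv2,numpy as np
b=camera("side")["pixels"][:,:,::-1];a=camera("scene")["pixels"][:,:,::-1];print(get_state()["contact_force"])
cv2.imwrite("pics/s4.png",np.hstack([cv2.resize(b[160:280,255:355],None,fx=4,fy=4,interpolation=cv2.INTER_CUBIC),cv2.resize(a[250:370,285:385],None,fx=4,fy=4,interpolation=cv2.INTER_CUBIC)]))
```

```text
[-0.6014402  -0.61690517  1.46959819]
```

View pics/s4.png

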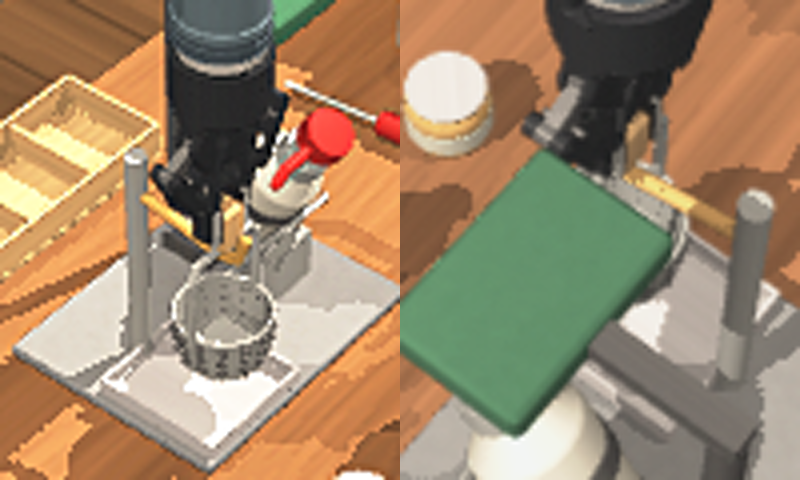

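The crossbar is over the hook behind the tip, and contact is felt (+1.6 N). I release and rise.

Call:
{"op": "carry_out", "data": {"series": [[0.4,[0,0,0],[0,0,0]],[0.3,[0,0,0],[0,0,0]],[0.2,[0,0,0],[0,0,0]],[0.1,[0,0,0],[0,0,0]],[0,[0,0,0],[0,0,0]],[0,[0,0,0],[0,0,0]],[0,[0,0,0.2],[0,0,0]],[0,[0,0,0.4],[0,0,0]],[0,[0,0,0.6],[0,0,0]],[0,[0,0,0.8],[0,0,0]]]}}

```text
clock: 14.45
tool_pos: [0.5966, -0.0362, 0.2428]
tcp_rot: [-3.141, 0.001, 0.003]
contact_force: [0.0, 0.6, 0.1]
finger_gap: 0.0428
finger_force: 0.0
```

Call:
{"op": "carry_out", "data": {"series": [[0,[0,0,0.8],[0,0,0]],[0,[0,0,0.8],[0,0,0]],[0.2,[-0.5,0,0.6],[0,0,0]],[0.4,[-0.8,0,0],[0,0,0]],[0.6,[-0.8,0,0],[0,0,0]],[0.8,[-0.6,-0.4,0],[0,-0.06,0]],[1,[0,-1,0],[0,-0.08,0]],[1,[0,-1,0],[0,-0.09,0]],[1,[0,-1,0],[0,-0.09,0]],[1,[0,-1,0],[0,-0.09,0]]]}}

```text
clock: 15.45
tool_pos: [0.53, -0.1471, 0.2995]
tcp_rot: [3.138, -0.417, 0.005]
contact_force: [-1.5, 0.7, -0.9]
finger_gap: -0.0
finger_force: 0.0
```

Call:
{"op": "carry_out", "data": {"series": [[1,[0,-0.8,0],[0,-0.09,0]],[1,[0,-0.2,0],[0,-0.08,0]],[1,[0,0,0],[0,-0.03,0]],[1,[0,0,0],[0,0,0]],[1,[0,0,0],[0,0,0]],[1,[0,0,0],[0,0,0]],[1,[0,0,0],[0,0,0]],[1,[0,0,0],[0,0,0]],[1,[0,0,0],[0,0,0]],[1,[0,0,0],[0,0,0]]]}}

```text
clock: 16.45
tool_pos: [0.5294, -0.1711, 0.2967]
tcp_rot: [3.14, -0.61, 0.004]
contact_force: [-0.1, -0.2, -0.9]
finger_gap: 0.0002
finger_force: 0.0
```

Run:
```python
from plant import *
from h import *
import cv2
s=get_state();c=camera("wrist");a=c["pixels"][:,:,::-1];b=camera("side")["pixels"][:,:,::-1]
cv2.imwrite("pics/s5.png",np.hstack([cv2.resize(a,(560,420)),cv2.resize(b[175:280,270:330],(240,420),interpolation=cv2.INTER_CUBIC)]))
print(s["joint_positions"].round(3),s["tool_pos"],s["tcp_rot"],s["finger_gap"])
T=R.from_euler('xyz',s["tcp_rot"]).as_matrix();H=c["hand_eye"];print(T[:,2])
for P in [(.598,-.171,.2),(.612,-.115,.302),(.612,-.225,.302)]:
    q=H[:3,:3].T@(T.T@(np.array(P)-s["tool_pos"])-H[:3,3]);print((c["cx"]+c["fx"]*q[0]/-q[2])*.875,(c["cy"]-c["fy"]*q[1]/-q[2])*.875)
```

```text
[ 0.609 -0.137 -0.234  2.166 -0.451  0.576 -0.886] [ 0.52944161 -0.17114852  0.29671971] [ 3.13975147 -0.60986988  0.00364074] 0.00017022307590640968
[ 5.72762738e-01  2.44100383e-04 -8.19721164e-01]
280.3667802365969 204.85578590980631
183.46177860083768 118.82423293745362
375.248028292052 119.28097825084292
```

View pics/s5.png

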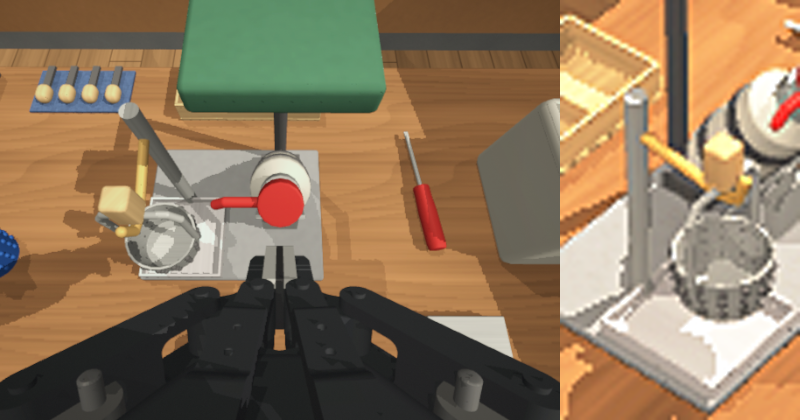

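The cap is seen at (281,203) against a prediction of (280,205), so the tool is on the axis and the lamp is clear. The basket hangs upright. I advance 100 mm of the 118 mm along the slant.

Call:
{"op": "carry_out", "data": {"series": [[1,[0.172,0,-0.246],[0,0,0]],[1,[0.287,0,-0.41],[0,0,0]],[1,[0.344,0,-0.492],[0,0,0]],[1,[0.344,0,-0.492],[0,0,0]],[1,[0.344,0,-0.492],[0,0,0]],[1,[0.344,0,-0.492],[0,0,0]],[1,[0.287,0,-0.41],[0,0,0]],[1,[0.172,0,-0.246],[0,0,0]],[1,[0,0,0],[0,0,0]],[1,[0,0,0],[0,0,0]]]}}

```text
clock: 17.55
tool_pos: [0.5868, -0.1713, 0.2147]
tcp_rot: [3.14, -0.61, 0.003]
contact_force: [0.2, 0.6, 0.0]
finger_gap: -0.0005
finger_force: 0.0
```

Call:
{"op": "carry_out", "data": {"series": [[1,[0.046,0,-0.066],[0,0,0]],[1,[0.046,0,-0.066],[0,0,0]],[1,[0.046,0,-0.066],[0,0,0]],[1,[0.046,0,-0.066],[0,0,0]],[1,[0.046,0,-0.066],[0,0,0]],[1,[0.046,0,-0.066],[0,0,0]],[1,[0.046,0,-0.066],[0,0,0]],[1,[0.046,0,-0.066],[0,0,0]],[1,[0,0,0],[0,0,0]],[1,[0,0,0],[0,0,0]]]}}

```text
clock: 18.55
tool_pos: [0.5959, -0.1712, 0.2014]
tcp_rot: [3.14, -0.61, 0.003]
contact_force: [-0.1, 0.1, -0.7]
finger_gap: -0.0
finger_force: 0.0
```

Near the surface (about 2 mm off). Now pressing in 2 mm steps, 10 mm in total.

Call:
{"op": "carry_out", "data": {"series": [[1,[0.046,0,-0.066],[0,0,0]],[1,[0.046,0,-0.066],[0,0,0]],[1,[0.046,0,-0.066],[0,0,0]],[1,[0.046,0,-0.066],[0,0,0]],[1,[0.046,0,-0.066],[0,0,0]],[1,[0,0,0],[0,0,0]],[1,[0,0,0],[0,0,0]],[1,[0,0,0],[0,0,0]],[1,[0,0,0],[0,0,0]],[1,[0,0,0],[0,0,0]]]}}

```text
clock: 19.55
tool_pos: [0.6017, -0.1713, 0.1937]
tcp_rot: [3.139, -0.61, 0.004]
contact_force: [-5.1, 0.1, 5.5]
finger_gap: -0.0
finger_force: 3.9
```

Call:
{"op": "carry_out", "data": {"series": [[1,[0.023,0,-0.033],[0,0,0]],[1,[0.023,0,-0.033],[0,0,0]],[1,[0.023,0,-0.033],[0,0,0]],[1,[0,0,0],[0,0,0]],[1,[0,0,0],[0,0,0]],[1,[0,0,0],[0,0,0]],[1,[0,0,0],[0,0,0]],[1,[0,0,0],[0,0,0]],[1,[0,0,0],[0,0,0]],[1,[0,0,0],[0,0,0]]]}}

```text
clock: 20.55
tool_pos: [0.6027, -0.1715, 0.1924]
tcp_rot: [3.139, -0.61, 0.004]
contact_force: [-16.3, 2.9, 17.5]
finger_gap: 0.0
finger_force: 11.8
```

At the hard stop: 24 N against a 9 N spring. I hold briefly and retreat along the slant.

Call:
{"op": "carry_out", "data": {"series": [[1,[0,0,0],[0,0,0]],[1,[0,0,0],[0,0,0]],[1,[0,0,0],[0,0,0]],[1,[0,0,0],[0,0,0]],[1,[-0.092,0,0.131],[0,0,0]],[1,[-0.115,0,0.164],[0,0,0]],[1,[-0.172,0,0.246],[0,0,0]],[1,[-0.287,0,0.41],[0,0,0]],[1,[-0.344,0,0.492],[0,0,0]],[1,[-0.344,0,0.492],[0,0,0]]]}}

```text
clock: 21.55
tool_pos: [0.5688, -0.171, 0.2395]
tcp_rot: [3.14, -0.609, 0.003]
contact_force: [-0.6, -0.4, 0.3]
finger_gap: -0.0001
finger_force: 0.0
```

Call:
{"op": "carry_out", "data": {"series": [[1,[-0.344,0,0.492],[0,0,0]],[1,[-0.344,0,0.492],[0,0,0]],[1,[-0.344,0,0.492],[0,0,0]],[1,[-0.287,0,0.41],[0,0,0]],[1,[-0.172,0,0.246],[0,0,0]],[1,[0,0,0],[0,0,0]],[1,[0,0,0],[0,0,0]],[1,[0,0,0],[0,0,0]],[1,[0,0,0],[0,0,0]],[1,[0,0,0],[0,0,0]]]}}

```text
clock: 22.55
tool_pos: [0.5322, -0.171, 0.2919]
tcp_rot: [3.14, -0.609, 0.003]
contact_force: [-0.6, -0.6, -0.4]
finger_gap: -0.0001
finger_force: 0.0
```

Run:
```python
from plant import *
import cv2,numpy as np
s=get_state();a=camera("wrist")["pixels"][:,:,::-1];b=camera("side")["pixels"][:,:,::-1]
cv2.imwrite("pics/s6.png",np.hstack([cv2.resize(a,(400,300)),cv2.resize(b[150:450,180:480],(400,300))]))
print(s["tool_pos"],s["contact_force"])
```

```text
[ 0.53218984 -0.17104189  0.29187063] [-0.61233348 -0.59585203 -0.44827631]
```

View pics/s6.png

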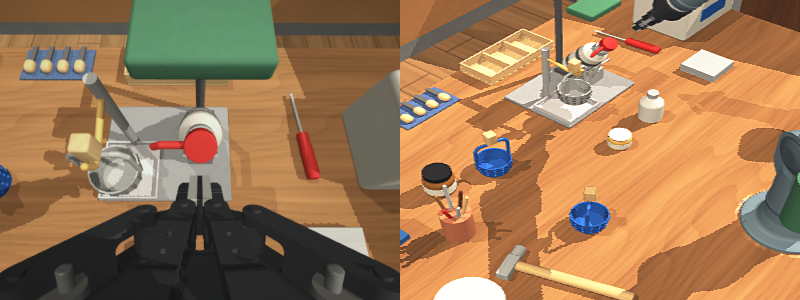

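The cap is back up at (201,146) and the basket is hanging under the nozzle. The bystanders haven't moved and the robot is touching nothing.

```bash
python3 -c "
from plant import *
print(sign_off())"
```

```text
the job is handed in; nothing more can be done
None
```

The steel basket hangs upright on the brass hook, and the nozzle cap was then pressed to its stop, held about a second and sprang back; the job was handed in at about 22.7 s, but no verdict came back.

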